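# Hook a cube mould to its clamping bed with the sprung draw clamp

## Robot

A 6-joint arm with a two-finger parallel gripper is mounted at the origin on the work surface. World frame = base frame: x ahead of the robot, y to its left, z up, the work surface at z = 0. Lengths are in m, angles in rad, forces in N, time in s.
With the tool pointing down it reaches from about 0.225 to 0.725 m from the base axis. Payload 3.1 kg.
Tool frame: the origin (TCP) lies where the fingers leave the gripper's body, on its centre line; the fingertips stand 73 mm ahead of it and the grasp point (between the pads) lies 54 mm ahead of it (arm.grip_depth is the distance from the TCP to the grasp point, in m); z points along the fingers, y is the line along which they close (so a half turn about z gives the same grasp; the last joint's range is limited). The gripper opens to 85 mm and grips with 20 to 120 N. Pads are 22 mm wide; open, the fingers measure 114 mm over their backs; the gripper's body (76 mm by 85 mm) begins 54 mm behind the grasp point. The pads swing forward as they close: fully open they stand 13 mm farther back than shut.
Start: joints at [-1.254, 0.048, 0.099, 1.622, 0, 1.443], TCP at [0.226, -0.474, 0.304] pointing down, gripper open.
Joint ranges: [-2.91, 2.91], [-0.99, 1.94], [-1.21, 1.42], [-2.12, 2.29], [-1.49, 1.47], [-3.14, 3.14]. Speed limits (rad/s): [2.79, 2.79, 3.14, 3.14, 3.14, 3.14].

## Interface

Orientations are given as [roll, pitch, yaw] about the fixed x, y, z axes, in that order (R = Rz(yaw) Ry(pitch) Rx(roll)).
In Python, from bench import arm, capture, calibration gives the robot as it stands.
- The arm moves only by the shell command python3 -m crank 'ROWS' [FORCE]. ROWS is JSON, a list that holds one entry, the list of rows, each a list of 7 numbers: the shift along the tool's x, y, z each as a share of 15 cm, from -1 to 1, then the turn, a rotation vector about the tool's x, y, z each as a share of pi rad, from -1 to 1, then the opening, from -1 (shut) to 1 (fully open). A call has 1 to 10 rows; each row shifts and turns the commanded pose from where the row before left it, along the tool's axes as they then stand; what a row does not reach is not made up. A row lasts 1/10 s, in which the tool goes at most 50 mm and 8.59 degrees, less where a joint would pass 70% of its speed; a pose out of reach is approached as far as the arm can. A call with a number of a shift or a turn outside -1 to 1 is refused whole. A call with a gripper value outside its range is refused whole. The fingers move at their own pace and stop on an object; FORCE is the grip in N (left out, the last holds). Time passes only in rows, so rows that do not move let the fingers close. It gives the time, the measured TCP pose, the force, the opening and the grip force at its end, in the units of the state.
- arm.state(): the state, without advancing time (a new reading comes with each control period).
- capture(name): name is "side" or "top" or "wrist"; returns the picture (400x640x3 uint8, blue, green, red); there is no depth.
- calibration(name): a dict with "K" (3x3 intrinsics, pixels), "rvec" (rotation vector, rad) and "tvec" (3), from world to camera coordinates, as OpenCV has them; the wrist camera has in their place "T_tool_cam" (4x4, takes a point from camera to tool coordinates, whose origin is the TCP and whose axes are the flange's). Camera axes: x right, y down, z forward; pixel columns grow to the right and rows downward; lengths in m; the calibration is good to about 2 mm. A picture is of the moment at which its call begins: read the wrist's pose just before it. calibration takes no time and is no camera call.
- arm.hand_in(): hands the job in; it is judged then, once.
The state is a dict: "clock": time; "qpos": joint angles; "dq": joint speeds; "joint_efforts": joint torques, N m; "ee_pos": TCP position; "orientation": TCP orientation; "ft_force": force on the tool from outside, world axes, zero at the start; "torque": the same for the moment, N m; "grip_width": finger opening in m; "grasp_force": force on a finger pad.
Only numpy, scipy, OpenCV 4.12 (cv2) and the standard library are available. Lean on these libraries where they do the work, as an engineer would, in place of code of your own. Each camera call takes 0.05 s, during which the arm holds its last target. There are 200 camera calls.

## Task

Clamp the cube mould to its bed: press the sprung clamp's black handle to run the hook out past the mould's post, slide it sideways until its shank rests lightly on the post, then ease it back without letting it snap, so that the post sits fully in the hook's pocket and the spring alone draws the mould home against both stops. Never force the hook against the post or touch the mould with the robot, leave the other things where they are, and let go of the handle at the end.

Things in the scene. Friction and masses are not known exactly. Their poses are not given: they have to be found in the camera images.
- bed: Fixed steel clamping bed, 335 x 200 mm, top 30 mm above the bench. Origin on the bench surface; x points along the pull line from clamp to mould (plate from x = -130 to 205 mm), y is the way the clamp slides towards the post, z up. Low guides (14 mm high) leave the mould 2 mm of sideways play each way.
- stop_line (a point): Point on the bed top midway between the two stop blocks (12 x 20 mm, 18 mm high, centres 36 mm either side), at their faces: bed x = 40 mm.
- handle (a point): Centre of the grip in the clamp's upright black handle, a block 20 mm thick along bed x and 28 mm wide along bed y; 96 mm above the bench, 20 mm below its top. Stay 70 mm above the bench to clear carriage and rod. Axes parallel to the bed's. Handle, rod and hook are one rigid piece.
- hook (a point): Middle of the hook's pocket, on the tooth's inner (catching) face, 56 mm above the bench (hook 10 mm high). The pocket is 15 mm wide: the shank's face lies 7.5 mm to its -y side, a 4 mm wide return lip standing 4 mm back (-x) closes its +y side. Tooth 7 mm thick. 101 mm ahead (+x) and 11.5 mm to the +y side of the handle point.
- plunger (a joint): How far handle and hook are pressed out along bed +x: 0 at rest, 0.026 m at the end stop. Spring about 6 N at 0, 12.5 N at 0.026. With mould home and post in the pocket it reads 0.010; with the post caught on the lip about 0.014. Pressed to 0.024 the lip passes clear behind the post from any start and the tooth does not reach the mould.
- carriage (a joint): Sideways position of the clamp along bed +y, 0 to 0.085 m; about 1.5 N of friction, stays where it is left. Starts at 0 to 0.014, where the hook runs out clear of the post; the handle's centre line is at bed y = -70 mm plus this.
- mould: Loose aluminium mould for three cubes, 150 x 80 x 58 mm, about 0.7 kg, standing on the bed between the guides, 3 to 8 mm short of the stops at the start. Origin at the centre of its underside, x axis along its length, parallel to the bed's when home; front face at x = -75 mm.
- mould_face (a point): Centre of the lower edge of the mould's front face, at bed height; home when level with the stop line.
- post_slot (a point): Middle of the cross slot in the flat lug on the mould's front (30 mm ahead of the front face, 46 mm above the bench). An upright steel post, 12 mm in diameter and 30 mm tall, is bolted in the slot anywhere within 18 mm either side (+-y) of this point; its place is not reported, so find it by touch or sight.
- wingnut: Bystander: steel wing nut lying on the bed, 36 mm across, origin under its centre.
- gauge: Bystander: steel gauge block 50 x 22 x 12 mm lying on the bed, origin under its centre.
- brush: Bystander: bench brush lying beyond the bed.
- scraper: Bystander: scraper lying on the robot's side of the bed.
- weight: Bystander: dark steel weight, 70 mm in diameter, 75 mm tall.
- cup: Bystander: plastic cup, 80 mm wide, 95 mm tall.
- collar: Bystander: steel ring 80 mm across, 35 mm tall.
Not all that is in view belongs to the job. What is meant by the mould is not yellow, and is the smaller of those in its own colour.

How it is judged:
By the outcome, as a careful person would: the job done as asked, in the order asked, and still so for the second after the job is handed in, with the robot touching nothing.
It also fails if it takes over 48 s, if anything falls off the work surface, if the arm or the gripper's body presses on something with over 40 N, if the wrist force passes 120 N, or if a joint passes its speed limit or range.

## Working session

There is one attempt and no reset: what is moved stays moved. The work goes in short steps, Python scripts to look and compute and a shell command to move; the robot and the scene stay as the last step left them, time stands still between calls to the robot, and variables do not carry over. Pictures are saved under pics/ and viewed, at most 10 in all, crops included, and the job is handed in when it is done.

```bash
ls; mkdir -p pics
python3 - <<'E'
from bench import arm,capture,calibration
import cv2,numpy as np
for n in("top","side"):
    cv2.imwrite(f"pics/{n}0.png",capture(n)); c=calibration(n)
    R,_=cv2.Rodrigues(np.array(c["rvec"])); print(n,np.round(c["K"],1).tolist(),np.round(-R.T@np.array(c["tvec"]).ravel(),3),R.round(2).tolist())
print(calibration("wrist")); print(arm.state())
E
```

```text
pics
top [[373.3, 0.0, 320.9], [0.0, 373.3, 202.8], [0.0, 0.0, 1.0]] [0.414 0.01  1.078] [[-0.0, -1.0, -0.0], [-1.0, 0.0, -0.09], [0.09, 0.0, -1.0]]
side [[369.5, 0.0, 313.5], [0.0, 369.5, 209.9], [0.0, 0.0, 1.0]] [0.269 0.638 0.789] [[-0.94, -0.34, 0.01], [-0.25, 0.68, -0.68], [0.23, -0.65, -0.73]]
{'K': array([[309.03451657,   0.        , 314.62848171],
       [  0.        , 309.03451657, 205.36408744],
       [  0.        ,   0.        ,   1.        ]]), 'T_tool_cam': array([[-7.42482848e-05, -9.51954599e-01, -3.06239182e-01,
         7.82989782e-02],
       [ 9.99999925e-01, -1.87398856e-04,  3.40083602e-04,
        -3.51185626e-04],
       [-3.81133021e-04, -3.06239133e-01,  9.51954541e-01,
        -6.98005036e-02],
       [ 0.00000000e+00,  0.00000000e+00,  0.00000000e+00,
         1.00000000e+00]])}
{'clock': 0.1, 'qpos': array([-1.25381278e+00,  4.87048839e-02,  9.77605736e-02,  1.62196137e+00,
        8.63101904e-06,  1.44299803e+00]), 'dq': array([-0.00047394, -0.00164825,  0.00399225, -0.00161599, -0.00162584,
        0.00041516]), 'joint_efforts': array([ 2.18496527e-03, -3.39849150e+01,  3.20937181e+01,  1.58150465e-02,
       -1.63192190e-04, -1.04493574e-05]), 'ee_pos': array([ 0.22575907, -0.47356048,  0.30282239]), 'orientation': array([-3.13950161e+00, -2.77398578e-04,  4.44781543e-01]), 'ft_force': array([-0.30535797, -0.67588485, -0.23320777]), 'torque': array([-0.01408638, -0.08017566, -0.01192308]), 'grasp_force': 0.0, 'grip_width': 0.08555763852110618}
```

View pics/top0.png

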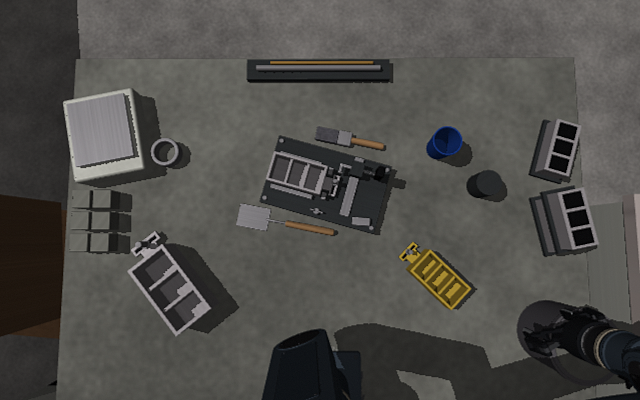

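View pics/side0.png

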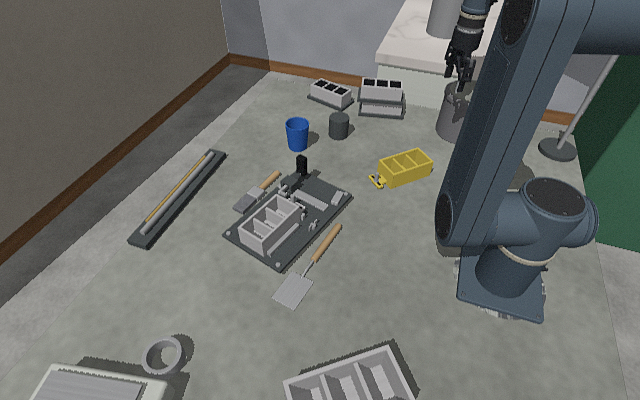

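The top view shows these mould-like things: grey mould on the dark bed at (297,172), large grey at (168,285), yellow at (440,278), and grey moulds at the right at (558,150) and (565,220). The one on the bed, small and grey, between clamp and guides, is the mould. The clamp's black handle is near (380,172), so bed x points image-left and bed y points towards the robot.

Run:
```python
import cv2
im=cv2.imread("pics/top0.png")[120:245,245:410]
cv2.imwrite("pics/topc.png",cv2.resize(im,None,fx=4.6,fy=4.6,interpolation=cv2.INTER_CUBIC))
```

```text
(no output)
```

View pics/topc.png

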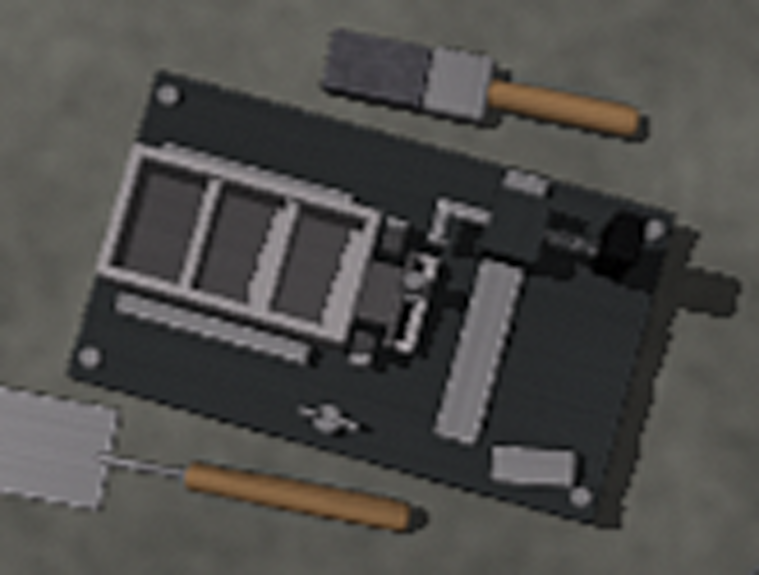

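The crop shows the bed with corners at crop (157,73), (680,213), (608,525), (70,377), the small grey mould with three cells, the hook at about (445,215), the post near (413,278) and the handle top near (622,240).

```bash
cat > h.py <<'E'
from bench import arm,capture,calibration
import cv2,numpy as np
from scipy.spatial.transform import Rotation as Ro
def cam(n,st=None):
    c=calibration(n);K=np.array(c["K"])
    if n=="wrist":
        st=st or arm.state();T=np.eye(4);T[:3,:3]=Ro.from_euler("xyz",st["orientation"]).as_matrix();T[:3,3]=st["ee_pos"]
        W=T@np.array(c["T_tool_cam"]);return K,W[:3,:3],W[:3,3]
    R=cv2.Rodrigues(np.array(c["rvec"]))[0];return K,R.T,-R.T@np.array(c["tvec"]).ravel()
def ray(C,uv,z):
    K,R,o=C;d=R@np.linalg.solve(K,[*uv,1.]);return o+d*(z-o[2])/d[2]
def proj(C,p):
    K,R,o=C;q=K@(R.T@(np.asarray(p)-o));return q[:2]/q[2]
def fitbed(P,B): # 2D rigid: world=R b + t
    P=np.array(P)[:,:2];B=np.array(B);p=P-P.mean(0);b=B-B.mean(0)
    a=np.arctan2((b[:,0]*p[:,1]-b[:,1]*p[:,0]).sum(),(b*p).sum());R=np.array([[np.cos(a),-np.sin(a)],[np.sin(a),np.cos(a)]])
    t=P.mean(0)-R@B.mean(0);return a,R,t,np.linalg.norm(B@R.T+t-P,axis=1)
E
python3 - <<'E'
from h import *
C=cam("top");f=lambda u,v,z:ray(C,(245+(u+.5)/4.6-.5,120+(v+.5)/4.6-.5),z)
P=[f(157,73,.03),f(680,213,.03),f(608,525,.03),f(70,377,.03)]
a,R,t,e=fitbed(P,[(.205,-.1),(-.13,-.1),(-.13,.1),(.205,.1)])
print(np.array(P).round(4),a,t,e)
b=lambda p:((p[:2]-t)@R*1000).round(1)
for n,q in dict(handletop=(622,232,.116),post=(413,276,.076),hook=(440,205,.061),mFtop=(380,213,.088),mFbot=(347,340,.088),mBt=(140,148,.088)).items(): print(n,b(f(*q)),f(*q).round(4))
E
```

```text
[[ 0.7036  0.132   0.03  ]
 [ 0.6143 -0.1922  0.03  ]
 [ 0.4222 -0.1447  0.03  ]
 [ 0.5133  0.1839  0.03  ]] 1.305116832924702 [ 0.55351756 -0.04142271] [0.00190931 0.00179469 0.00411167 0.00277592]
handletop [-88.7 -58.9] [ 0.5871 -0.1425  0.116 ]
post [ 19.5 -10.1] [ 0.5683 -0.0253  0.076 ]
hook [ 15.  -58.2] [ 0.6137 -0.0422  0.061 ]
mFtop [ 47.6 -39.1] [ 0.6037 -0.0058  0.088 ]
mFbot [46.7 38.1] [0.5291 0.0137 0.088 ]
mBt [193.5 -39.8] [0.6427 0.1349 0.088 ]
```

Bed fit agrees within 4 mm, its yaw is about 1.305 rad, and the mould face sits about 7 mm short of the stops, as described. I'll move above the handle and turn so that tool x = bed y and tool y = bed x.

```bash
python3 -m crank '[[[0.309,-0.0926,0.02,0,0,0,1],[0.309,-0.0926,0.02,0,0,0,1],[0.309,-0.0926,0.02,0,0,0,1],[0.309,-0.0926,0.02,0,0,0,1],[0.309,-0.0926,0.02,0,0,0,1],[0.309,-0.0926,0.02,0,0,0,1],[0.309,-0.0926,0.02,0,0,0,1],[0.309,-0.0926,0.02,0,0,0,1],[0.309,-0.0926,0.02,0,0,0,1],[0.309,-0.0926,0.02,0,0,0,1]]]'
python3 -m crank '[[[0,0,0,0,0,-0.0455,1],[0,0,0,0,0,-0.0455,1],[0,0,0,0,0,-0.0455,1],[0,0,0,0,0,-0.0455,1],[0,0,0,0,0,-0.0455,1],[0,0,0,0,0,-0.0455,1],[0,0,0,0,0,-0.0455,1],[0,0,0,0,0,-0.0455,1],[0,0,0,0,0,-0.0455,1],[0,0,0,0,0,-0.0455,1]]]'
python3 -m crank '[[[0,0,0,0,0,-0.0455,1],[0,0,0,0,0,-0.0455,1],[0,0,0,0,0,-0.0455,1],[0,0,0,0,0,-0.0455,1],[0,0,0,0,0,-0.0455,1],[0,0,0,0,0,-0.0455,1],[0,0,0,0,0,-0.0455,1],[0,0,0,0,0,0,1]]]'
python3 - <<'E'
from h import *
s=arm.state();print(s["ee_pos"],s["orientation"]);np.save("w1.npy",np.r_[s["ee_pos"],s["orientation"]])
cv2.imwrite("pics/w1.png",capture("wrist"))
E
```

```text
clock: 1.1
ee_pos: [0.5855, -0.1474, 0.2731]
orientation: [-3.141, 0.001, 0.445]
ft_force: [0.1, -1.0, 0.4]
grip_width: 0.0853
grasp_force: 0.0
clock: 2.1
ee_pos: [0.5842, -0.149, 0.273]
orientation: [-3.14, -0.001, 1.88]
ft_force: [0.2, -0.2, 1.3]
grip_width: 0.0855
grasp_force: 0.0
clock: 2.9
ee_pos: [0.5843, -0.149, 0.2731]
orientation: [3.141, -0.001, 2.875]
ft_force: [0.8, -1.0, -0.4]
grip_width: 0.0856
grasp_force: 0.0
[ 0.58427242 -0.14900222  0.2731189 ] [ 3.14142875e+00 -1.45061872e-03  2.87461672e+00]
```

View pics/w1.png

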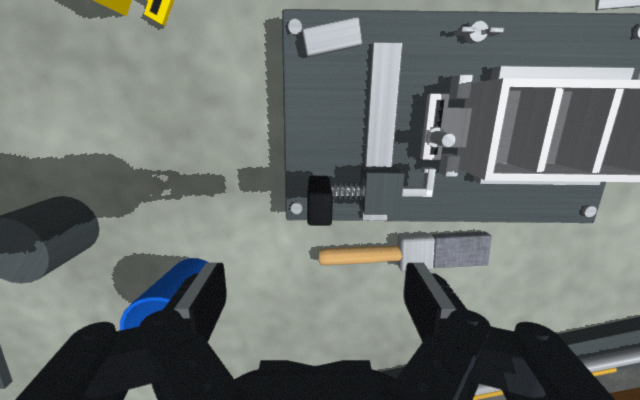

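The wrist view shows the handle at (320,200), spring and carriage right of it, the hook at (420,185), the post top at about (448,140), and bed corners at (283,10), (285,222), (605,221). I'll measure these by masks.

Run:
```python
from h import *
w=np.load("w1.npy");st=dict(ee_pos=w[:3],orientation=w[3:]);C=cam("wrist",st)
im=cv2.imread("pics/w1.png");g=im.max(2)
P=[ray(C,p,.03) for p in((283,10),(285,222),(605,221))]
a,R,t,e=fitbed(P,[(-.13,.1),(-.13,-.1),(.205,-.1)]);print(a,t,e)
b=lambda p:((p[:2]-t)@R*1000).round(1)
m=(g[165:235,295:345]<22).astype(np.uint8)
n,l,s,c=cv2.connectedComponentsWithStats(m);i=1+np.argmax(s[1:,4]);x,y,ww,hh,A=s[i];x+=295;y+=165;print("handle box",x,y,ww,hh,A)
yb=y+hh-1
print("handle top -y edge",b(ray(C,(x,yb),.116)),b(ray(C,(x+ww,yb),.116)))
print("post",b(ray(C,(448,140),.076)),ray(C,(448,140),.076))
for p in((432,168,.061),(432,193,.061),(402,193,.061)):print(p,b(ray(C,p[:2],p[2])))
# predicted pixels
W=lambda x,y,z:np.r_[R@[x/1000,y/1000]+t,z]
for y0 in(-65,-60,-56):print(y0,[proj(C,W(-95+dx,y0+dy,.116)).round(1).tolist() for dx in(-10,10) for dy in(-14,14)])
o=np.vstack([cv2.resize(im[160:230,290:450],None,fx=4.8,fy=4.8,interpolation=cv2.INTER_NEAREST)[:,:760],cv2.resize(im[85:135+15,400:560],None,fx=3.8,fy=3.8,interpolation=cv2.INTER_CUBIC)[:,:608].copy() if 0 else np.zeros((1,760,3),np.uint8)])
q=cv2.resize(im[80:230,295:465],None,fx=3.9,fy=3.9,interpolation=cv2.INTER_CUBIC);q=np.clip(q.astype(float)*1.5,0,255).astype(np.uint8)
cv2.imwrite("pics/w1c.png",q)
```

```text
1.307677274224615 [ 0.5534212  -0.03388843] [0.00047456 0.00525359 0.00563861]
handle box 308 176 23 18 306
handle top -y edge [-108.   -43.9] [-90.5 -43.9]
post [10.5 -8.7] [ 0.56453807 -0.02600709  0.076     ]
(432, 168, 0.061) [  5.3 -35.6]
(432, 193, 0.061) [  8.  -59.5]
(402, 193, 0.061) [-20.4 -59.4]
-65 [[312.2, 235.6], [312.0, 202.0], [337.3, 235.5], [338.0, 201.9]]
-60 [[312.2, 229.7], [312.0, 195.7], [337.5, 229.6], [338.1, 195.6]]
-56 [[312.2, 225.0], [311.9, 190.6], [337.6, 224.9], [338.2, 190.5]]
```

View pics/w1c.png

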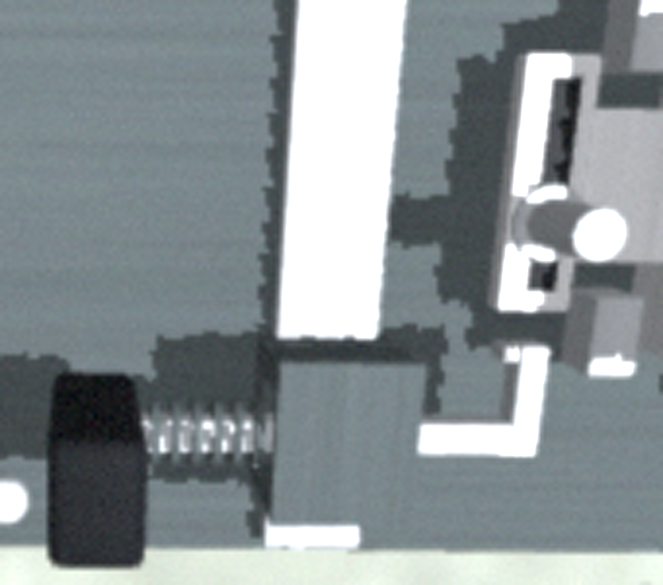

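The crop confirms the post top at about (449,139.5) full-image, the handle top face spanning (307.5–332, 193.6–225), and the hook at rest clear on the -y side of the post.

Run:
```python
from h import *
w=np.load("w1.npy");C=cam("wrist",dict(ee_pos=w[:3],orientation=w[3:]))
T=Ro.from_euler("xyz",w[3:]).as_matrix()
h=ray(C,(319.8,209.3),.116);p=ray(C,(448.8,139.5),.076);C2=cam("top")
print("handle",h,"post",p,"top px of handle",proj(C2,h),"post",proj(C2,p))
print("tool shift to handle mm",(T.T@(h-w[:3])*1000).round(1),"post-handle in tool",(T.T@(p-h)*1000).round(1))
```

```text
handle [ 0.58268803 -0.14429251  0.116     ] post [ 0.56430006 -0.02529463  0.076     ] top px of handle [380.53247281 171.70894999] post [334.4094428  181.08089697]
tool shift to handle mm [  2.5   4.1 157.1] post-handle in tool [ 49.1 109.9  40.1]
```

```bash
python3 -m crank '[[[0.017,0.027,0,0,0,0,1],[0,0,0.163,0,0,0,1],[0,0,0.163,0,0,0,1],[0,0,0.163,0,0,0,1],[0,0,0.163,0,0,0,0.5],[0,0,0.16,0,0,0,0],[0,0,0,0,0,0,0]]]' 30
python3 - <<'E'
from h import *
s=arm.state();print(s["ee_pos"],s["ft_force"],s["grip_width"]);np.save("w2.npy",np.r_[s["ee_pos"],s["orientation"]])
cv2.imwrite("pics/w2.png",capture("wrist"))
E
```

```text
clock: 3.65
ee_pos: [0.5803, -0.1432, 0.1474]
orientation: [3.141, -0.009, 2.873]
ft_force: [0.0, 0.4, -0.5]
grip_width: 0.0437
grasp_force: 0.0
[ 0.5803137  -0.14317813  0.14739322] [ 0.02793506  0.36192245 -0.46705301] 0.04371491576186412
```

View pics/w2.png

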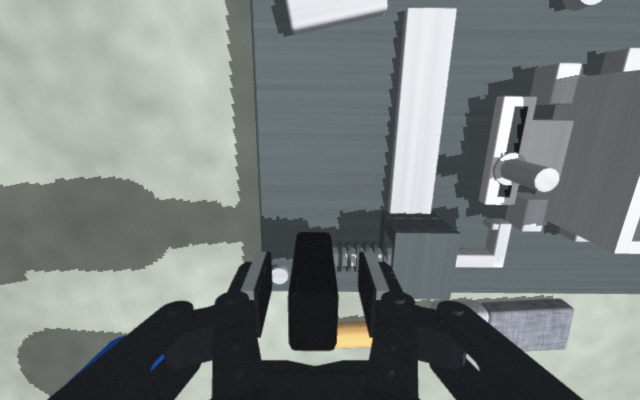

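The handle (about column 313) is centred between the fingers (265 and 368), and the post stands at (515–545,175). Closing.

```bash
python3 -m crank '[[[0,0,-0.015,0,0,0,-0.3],[0,0,0,0,0,0,-1],[0,0,0,0,0,0,-1],[0,0,0,0,0,0,-1],[0,0,0,0,0,0,-1],[0,0,0,0,0,0,-1]]]' 30
```

```text
clock: 4.3
ee_pos: [0.5843, -0.1452, 0.157]
orientation: [-3.141, 0.004, 2.874]
ft_force: [-0.8, -0.6, 6.4]
grip_width: 0.0193
grasp_force: 33.6
```

```bash
python3 -m crank '[[[0,0,0,0,0,0,-1],[0,0,0,0,0,0,-1],[0,0,0,0,0,0,-1]]]'
```

```text
clock: 4.6
ee_pos: [0.5843, -0.1452, 0.157]
orientation: [-3.141, 0.004, 2.874]
ft_force: [-0.8, -0.8, 5.9]
grip_width: 0.0193
grasp_force: 33.6
```

Gripped. The tool carries about 6 N upwards, so I'll relieve it, then start pressing and gauge the lag.

```bash
python3 -m crank '[[[0,0,-0.023,0,0,0,-1],[0,0.03,0,0,0,0,-1],[0,0.03,0,0,0,0,-1],[0,0.03,0,0,0,0,-1],[0,0.03,0,0,0,0,-1],[0,0,0,0,0,0,-1],[0,0,0,0,0,0,-1]]]'
cat > d.py <<'E'
from h import *
s=arm.state();T=np.array([[.264,.9646],[-.9646,.264]])
print("bed dxy mm",(T@(s["ee_pos"][:2]-[.5843,-.1452])*1000).round(1),"z",s["ee_pos"][2].round(4),"F bed",(T@s["ft_force"][:2]).round(1),s["ft_force"][2].round(1),"ang",s["orientation"].round(4),"w",round(s["grip_width"],4),"t",s["clock"])
E
python3 d.py
```

```text
clock: 5.3
ee_pos: [0.5871, -0.1301, 0.1573]
orientation: [-3.134, -0.001, 2.872]
ft_force: [-1.5, -9.7, -1.9]
grip_width: 0.0197
grasp_force: 32.5
bed dxy mm [15.3  1.3] z 0.1573 F bed [-9.8 -1.1] -1.9 ang [-3.1343e+00 -7.0000e-04  2.8724e+00] w 0.0197 t 5.3
```

```bash
python3 -m crank '[[[0,0.03,0,0,0,0,-1],[0,0.02,0,0,0,0,-1],[0,0.012,0,0,0,0,-1],[0,0,0,0,0,0,-1],[0,0,0,0,0,0,-1]]]'; python3 d.py
```

```text
clock: 5.8
ee_pos: [0.5894, -0.122, 0.1573]
orientation: [-3.133, -0.001, 2.872]
ft_force: [-2.9, -10.5, -3.1]
grip_width: 0.0194
grasp_force: 32.5
bed dxy mm [23.7  1.2] z 0.1573 F bed [-10.9   0. ] -3.1 ang [-3.1326e+00 -6.0000e-04  2.8717e+00] w 0.0194 t 5.8
```

```bash
python3 -m crank '[[[0.033,0,0,0,0,0,-1],[0.033,0,0,0,0,0,-1],[0.033,0,0,0,0,0,-1],[0.033,0,0,0,0,0,-1],[0,0,0,0,0,0,-1]]]'; python3 d.py; python3 -m crank '[[[0.02,0,0,0,0,0,-1],[0.02,0,0,0,0,0,-1],[0.02,0,0,0,0,0,-1],[0,0,0,0,0,0,-1]]]'; python3 d.py
```

```text
clock: 6.3
ee_pos: [0.5696, -0.1166, 0.1572]
orientation: [-3.133, -0.002, 2.872]
ft_force: [-2.8, -10.4, -1.7]
grip_width: 0.0196
grasp_force: 32.5
bed dxy mm [23.7 21.7] z 0.1572 F bed [-10.7  -0. ] -1.7 ang [-3.1325e+00 -1.6000e-03  2.8716e+00] w 0.0196 t 6.3
clock: 6.7
ee_pos: [0.5613, -0.1143, 0.1573]
orientation: [-3.132, -0.001, 2.872]
ft_force: [-2.3, -12.1, -1.5]
grip_width: 0.0194
grasp_force: 32.4
bed dxy mm [23.7 30.4] z 0.1573 F bed [-12.3  -1. ] -1.5 ang [-3.1325e+00 -1.0000e-03  2.8716e+00] w 0.0194 t 6.7
```

Run:
```python
from h import *
im=capture("wrist");cv2.imwrite("pics/w3f.png",im)
q=cv2.resize(im[120:300,380:600],None,fx=3.3,fy=3.3,interpolation=cv2.INTER_CUBIC);cv2.imwrite("pics/w3.png",np.clip(q*1.4,0,255).astype(np.uint8))
```

```text
(no output)
```

View pics/w3.png

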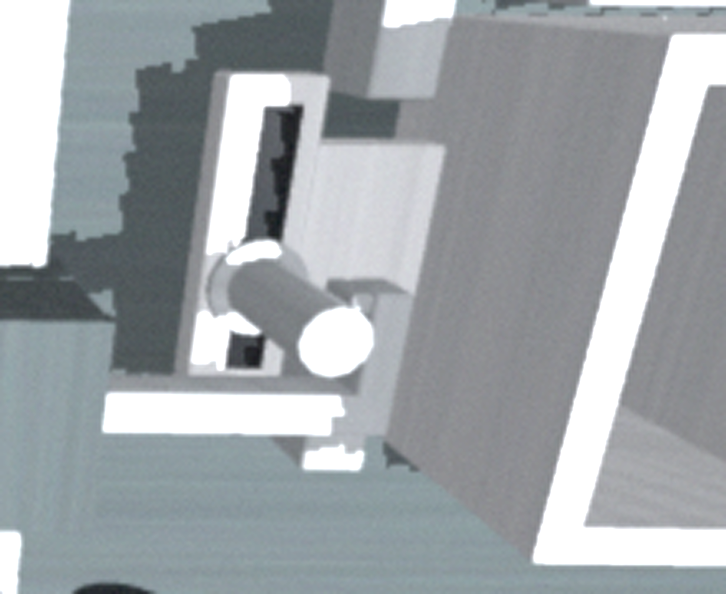

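The crop shows the tooth beyond the post, with a gap of about 9 mm from the shank edge (row 392) to the post's side (row about 340 at hook height). Predicted contact is at dy ≈ 38.7.

```bash
python3 -m crank '[[[0.02,0,0,0,0,0,-1],[0.012,0,0,0,0,0,-1],[0.008,0,0,0,0,0,-1],[0,0,0,0,0,0,-1]]]'>/dev/null; python3 d.py; python3 -m crank '[[[0.005,0,0,0,0,0,-1],[0,0,0,0,0,0,-1]]]'>/dev/null; python3 d.py; python3 -m crank '[[[0.005,0,0,0,0,0,-1],[0,0,0,0,0,0,-1]]]' >/dev/null; python3 d.py
```

```text
bed dxy mm [23.8 36.1] z 0.1573 F bed [-10.7  -0.6] -2.4 ang [-3.1325e+00 -5.0000e-04  2.8717e+00] w 0.0201 t 7.15
bed dxy mm [23.8 36.7] z 0.1573 F bed [-10.7  -1.3] -2.1 ang [-3.1325e+00 -4.0000e-04  2.8716e+00] w 0.0195 t 7.35
bed dxy mm [23.8 37.5] z 0.1573 F bed [-10.7  -0.9] -3.5 ang [-3.1325e+00 -3.0000e-04  2.8717e+00] w 0.0196 t 7.55
```

```bash
python3 -m crank '[[[0.004,0,0,0,0,0,-1],[0,0,0,0,0,0,-1]]]'>/dev/null; python3 d.py; python3 -m crank '[[[0.004,0,0,0,0,0,-1],[0,0,0,0,0,0,-1]]]' >/dev/null; python3 d.py;  python3 -c "
from h import *
cv2.imwrite('pics/w4f.png',capture('wrist'))
a=[cv2.imread(f)[120:300,380:600] for f in('pics/w3f.png','pics/w4f.png')]
q=cv2.resize(a[1],None,fx=3.3,fy=3.3,interpolation=cv2.INTER_CUBIC);cv2.imwrite('pics/w4.png',np.clip(q*1.4,0,255).astype(np.uint8))"
```

```text
bed dxy mm [23.8 38.1] z 0.1573 F bed [-11.   -1.1] -4.1 ang [-3.1326e+00 -3.0000e-04  2.8717e+00] w 0.0193 t 7.75
bed dxy mm [23.8 38.6] z 0.1573 F bed [-11.4  -0.9] -2.9 ang [-3.1325e+00 -2.0000e-04  2.8717e+00] w 0.0196 t 7.95
```

View pics/w4.png

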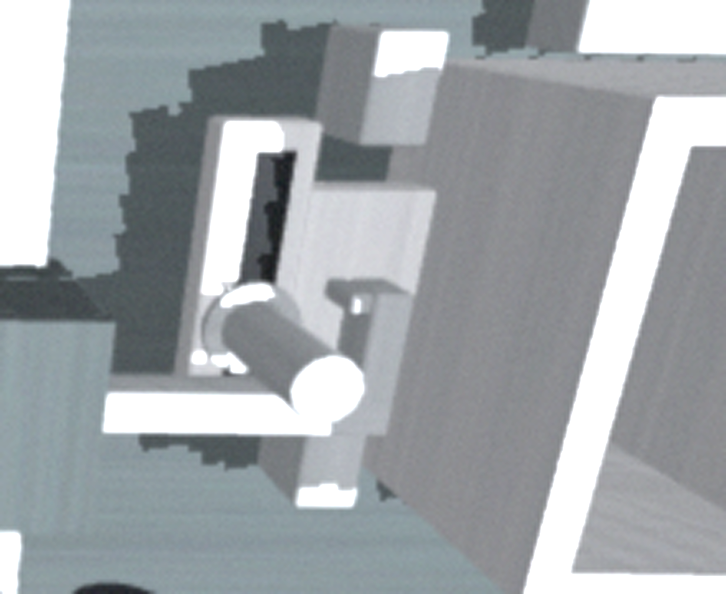

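The gap between the shank's edge (row 392) and the post's side (about 386) is now only about 1 mm. I'll continue in small steps and watch the force.

```bash
python3 -m crank '[[[0.003,0,0,0,0,0,-1],[0,0,0,0,0,0,-1]]]'>/dev/null; python3 d.py; python3 -m crank '[[[0.003,0,0,0,0,0,-1],[0,0,0,0,0,0,-1]]]' >/dev/null; python3 d.py
```

```text
bed dxy mm [23.8 39.1] z 0.1573 F bed [-11.9  -1.3] -2.4 ang [-3.1325e+00 -3.0000e-04  2.8716e+00] w 0.0196 t 8.2
bed dxy mm [23.8 39.5] z 0.1573 F bed [-11.2  -0.7] -3.3 ang [-3.1325e+00 -3.0000e-04  2.8717e+00] w 0.0193 t 8.4
```

```bash
python3 -m crank '[[[0.003,0,0,0,0,0,-1],[0,0,0,0,0,0,-1]]]' >/dev/null; python3 d.py
```

```text
bed dxy mm [23.8 40. ] z 0.1573 F bed [-11.5  -1. ] -2.7 ang [-3.1326e+00 -2.0000e-04  2.8717e+00] w 0.0198 t 8.6
```

```bash
python3 -m crank '[[[0.003,0,0,0,0,0,-1],[0,0,0,0,0,0,-1]]]' >/dev/null; python3 d.py
```

```text
bed dxy mm [23.8 40.2] z 0.1573 F bed [-11.7  -1.9] -3.5 ang [-3.1326e+00  2.0000e-04  2.8717e+00] w 0.0199 t 8.8
```

```bash
python3 -m crank '[[[0.003,0,0,0,0,0,-1],[0,0,0,0,0,0,-1]]]' >/dev/null; python3 d.py
```

```text
bed dxy mm [23.8 40.4] z 0.1573 F bed [-10.9  -2.8] -3.5 ang [-3.1326e+00  1.0000e-03  2.8717e+00] w 0.0195 t 9.0
```

Contact at dy ≈ 40.0: advance slowed and side force rose to about 2 N above friction. Back off a hair, then ease the hook back slowly.

```bash
python3 -m crank '[[[-0.002,0,0,0,0,0,-1],[0,-0.01,0,0,0,0,-1],[0,-0.01,0,0,0,0,-1],[0,-0.01,0,0,0,0,-1],[0,-0.01,0,0,0,0,-1],[0,0,0,0,0,0,-1]]]' >/dev/null; python3 d.py
```

```text
bed dxy mm [18.3 40.3] z 0.1573 F bed [-9.9 -1.2] -3.7 ang [-3.1339e+00  3.0000e-04  2.8719e+00] w 0.0196 t 9.6
```

```bash
python3 -m crank '[[[0,-0.007,0,0,0,0,-1],[0,-0.007,0,0,0,0,-1],[0,0,0,0,0,0,-1]]]' >/dev/null; python3 d.py
```

```text
bed dxy mm [16.4 40.4] z 0.1573 F bed [-9.6 -2.5] -4.1 ang [-3.1344e+00  3.0000e-04  2.8721e+00] w 0.02 t 9.9
```

```bash
python3 -m crank '[[[0,-0.006,0,0,0,0,-1],[0,-0.006,0,0,0,0,-1],[0,0,0,0,0,0,-1]]]' >/dev/null; python3 d.py;  python3 -m crank '[[[0,-0.006,0,0,0,0,-1],[0,-0.006,0,0,0,0,-1],[0,0,0,0,0,0,-1]]]' >/dev/null; python3 d.py
```

```text
bed dxy mm [15.3 40.4] z 0.1572 F bed [-6.3 -2. ] -3.8 ang [-3.1360e+00  3.0000e-04  2.8725e+00] w 0.0194 t 10.2
bed dxy mm [14.  40.6] z 0.1572 F bed [-5.7 -1.5] -3.6 ang [-3.1369e+00 -2.0000e-04  2.8729e+00] w 0.02 t 10.5
```

The post is caught at about 15.5 mm, as predicted for the full pocket; the force dropped to about 6 N as the mould began to move.

```bash
python3 -m crank '[[[0,-0.006,0,0,0,0,-1],[0,-0.006,0,0,0,0,-1],[0,0,0,0,0,0,-1]]]' >/dev/null; python3 d.py;  python3 -m crank '[[[0,-0.006,0,0,0,0,-1],[0,-0.004,0,0,0,0,-1],[0,0,0,0,0,0,-1]]]' >/dev/null; python3 d.py
```

```text
bed dxy mm [12.3 40.6] z 0.1572 F bed [-5.9 -1.1] -2.7 ang [-3.1372e+00 -3.0000e-04  2.8730e+00] w 0.0194 t 10.8
bed dxy mm [11.  40.7] z 0.1572 F bed [-6.2 -1. ] -3.1 ang [-3.1375e+00 -3.0000e-04  2.8731e+00] w 0.0194 t 11.1
```

```bash
python3 -m crank '[[[0,-0.004,0,0,0,0,-1],[0,0,0,0,0,0,-1]]]' >/dev/null; python3 d.py;  python3 -m crank '[[[0,-0.004,0,0,0,0,-1],[0,0,0,0,0,0,-1]]]' >/dev/null; python3 d.py
```

```text
bed dxy mm [10.9 40.7] z 0.1572 F bed [-5.  -1.8] -4.6 ang [-3.1387e+00 -2.0000e-04  2.8736e+00] w 0.0195 t 11.3
bed dxy mm [10.7 40.7] z 0.1572 F bed [-4.8 -2. ] -5.3 ang [-3.1399e+00 -3.0000e-04  2.8741e+00] w 0.0191 t 11.5
```

```bash
python3 -m crank '[[[0,-0.004,0,0,0,0,-1],[0,0,0,0,0,0,-1]]]' >/dev/null; python3 d.py;  python3 -m crank '[[[0,-0.004,0,0,0,0,-1],[0,0,0,0,0,0,-1]]]' >/dev/null; python3 d.py
```

```text
bed dxy mm [10.7 40.7] z 0.1572 F bed [-3.5 -2.9] -7.6 ang [-3.1410e+00 -3.0000e-04  2.8746e+00] w 0.0194 t 11.7
bed dxy mm [10.5 40.8] z 0.1572 F bed [-3.1 -4.2] -8.5 ang [ 3.1410e+00 -3.0000e-04  2.8749e+00] w 0.0197 t 11.9
```

```bash
python3 -m crank '[[[0,-0.003,0,0,0,0,-1],[0,0,0,0,0,0,-1],[0,0,0,0,0,0,-1]]]' >/dev/null; python3 d.py
```

```text
bed dxy mm [10.4 40.9] z 0.1572 F bed [ 0.3 -4.8] -11.7 ang [ 3.1403e+00 -4.0000e-04  2.8752e+00] w 0.0194 t 12.2
```

Spring load is now off the tool. The side and vertical grip strain has grown, so I'll relax both before letting go.

```bash
python3 -m crank '[[[-0.004,0,0.01,0,0,0,-1],[0,0,0,0,0,0,-1]]]' >/dev/null; python3 d.py
```

```text
bed dxy mm [10.3 40.6] z 0.1571 F bed [1.1 0. ] -3.8 ang [ 3.1405e+00 -7.0000e-04  2.8753e+00] w 0.0197 t 12.4
```

```bash
python3 -m crank '[[[-0.004,0,0.01,0,0,0,-1],[0,0,0,0,0,0,-1],[0,0,0,0,0,0,-1]]]' >/dev/null; python3 d.py; python3 -c "
from h import *
cv2.imwrite('pics/w5f.png',capture('wrist'))
q=cv2.resize(cv2.imread('pics/w5f.png')[60:310,340:640],None,fx=2.4,fy=2.4,interpolation=cv2.INTER_CUBIC);cv2.imwrite('pics/w5.png',np.clip(q*1.3,0,255).astype(np.uint8))"
```

```text
bed dxy mm [10.1 40. ] z 0.157 F bed [1.1 3.8] 5.7 ang [3.1409e+00 2.0000e-04 2.8752e+00] w 0.0197 t 12.7
```

View pics/w5.png

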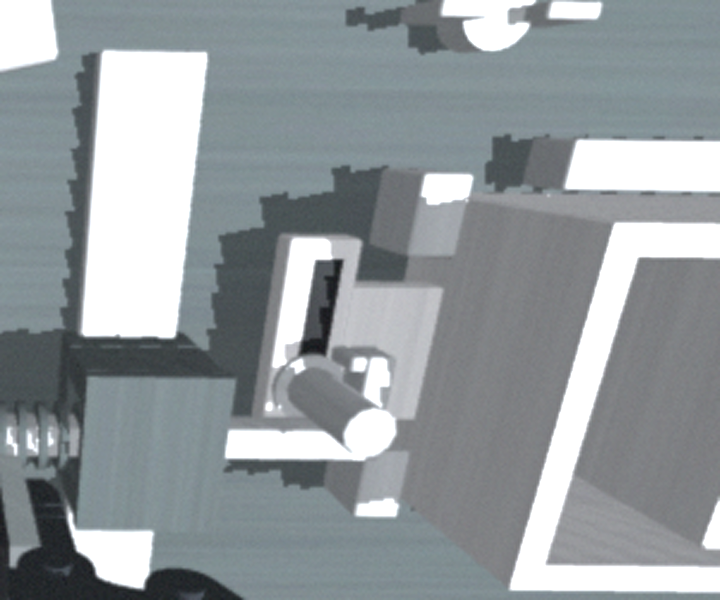

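The post sits in the pocket behind the lip and the mould's front face is against both stop blocks. I'll undo half of the relaxation and let go.

```bash
python3 -m crank '[[[0.002,0,-0.005,0,0,0,-1],[0,0,0,0,0,0,-1]]]' >/dev/null; python3 d.py; python3 -m crank '[[[0,0,0,0,0,0,-0.4],[0,0,0,0,0,0,0],[0,0,0,0,0,0,0],[0,0,0,0,0,0,0]]]'; python3 d.py
```

```text
bed dxy mm [10.1 40. ] z 0.157 F bed [0.  4.8] 6.7 ang [3.1409e+00 5.0000e-04 2.8751e+00] w 0.0195 t 12.95
clock: 13.35
ee_pos: [0.5485, -0.1253, 0.1552]
orientation: [3.142, -0.0, 2.875]
ft_force: [0.1, 1.0, 0.5]
grip_width: 0.0427
grasp_force: 0.0
bed dxy mm [ 9.8 39.8] z 0.1552 F bed [1.  0.2] 0.5 ang [ 3.1415e+00 -1.0000e-04  2.8751e+00] w 0.0427 t 13.35
```

```bash
python3 -m crank '[[[0,0,-0.06,0,0,0,0],[0,0,-0.13,0,0,0,0],[0,0,-0.2,0,0,0,0.3],[0,0,-0.2,0,0,0,0.5],[0,0,-0.2,0,0,0,1],[0,0,0,0,0,0,1],[0,0,0,0,0,0,1]]]'
python3 - <<'E'
from h import *
s=arm.state();im=capture("wrist");cv2.imwrite("pics/w6f.png",im);C=cam("wrist",s)
p=im[0:260,250:560];cv2.imwrite("pics/w6.png",np.clip(cv2.resize(p,None,fx=2.3,fy=2.3,interpolation=cv2.INTER_CUBIC)*1.3,0,255).astype(np.uint8))
E
```

```text
clock: 14.05
ee_pos: [0.5491, -0.1255, 0.2757]
orientation: [-3.141, 0.003, 2.875]
ft_force: [0.9, 0.2, -0.6]
grip_width: 0.0856
grasp_force: 0.0
```

View pics/w6.png

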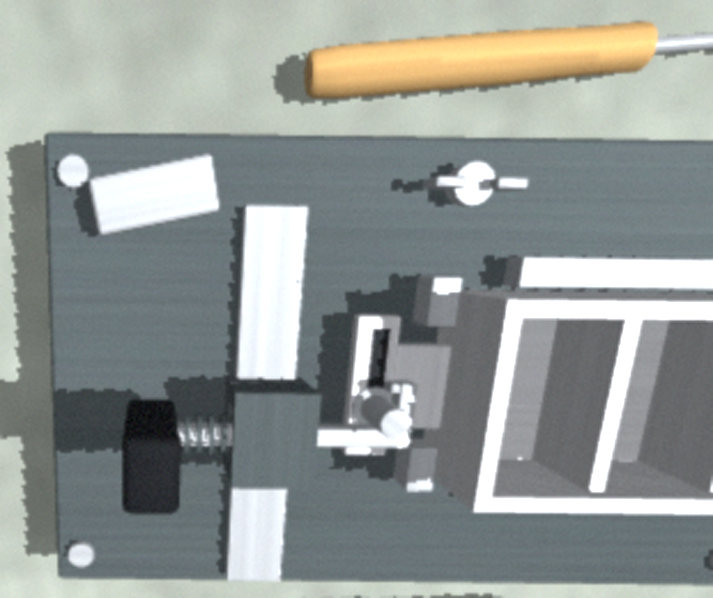

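Handle released; the hook's pocket holds the post, and the wing nut, gauge and scraper are undisturbed. One numeric check of mould squareness.

Run:
```python
from h import *
s=arm.state();C=cam("wrist",s);g=cv2.imread("pics/w6f.png").max(2).astype(float)
def edge(r0,r1,c0,c1,n,z,th):
    P=[]
    for r in np.linspace(0,1,n):
        row=int(round(r0+(r1-r0)*r));c=c0+(c1-c0)*r
        lo=int(c)-8;seg=g[row,lo:lo+17];k=np.argmax(np.diff(seg));
        d=np.diff(seg)[max(k-2,0):k+3];u=lo+max(k-2,0)+.5+(d.clip(0)*np.arange(len(d))).sum()/d.clip(0).sum()
        P.append(ray(C,(u,row),z)[:2])
    P=np.array(P);f=cv2.fitLine(P.astype(np.float32),cv2.DIST_HUBER,0,1e-4,1e-4).ravel();return np.degrees(np.arctan2(f[1],f[0]))%180,P.mean(0)
S=lambda x,y:(250+x/2.3,y/2.3)
def E(a,b,z):
    (c0,r0),(c1,r1)=S(*a),S(*b);return edge(r0,r1,c0,c1,40,z,0)
print("mould front top",E((503,312),(476,500),.088))
for z in(.03,.04,.05):print("rail",z,E((243,215),(236,370),z))
print("bed left",E((49,150),(59,560),.03))
print("bed y should be", np.degrees(np.pi/2+1.304))
```

```text
mould front top (np.float32(163.98454), array([0.56070175, 0.00107381]))
rail 0.03 (np.float32(163.9737), array([ 0.50245772, -0.07191765]))
rail 0.04 (np.float32(163.97345), array([ 0.50150508, -0.07294951]))
rail 0.05 (np.float32(163.97333), array([ 0.50055245, -0.07398137]))
bed left (np.float32(164.095), array([ 0.50928807, -0.15747076]))
bed y should be 164.71369648505936
```

The mould front is parallel to the rail within 0.02°, so the mould sits square against both stops. Handing in.

```bash
python3 -c "
from bench import arm
print(arm.hand_in())"
```

```text
the job is handed in; nothing more can be done
None
```

The cube mould is clamped and the job handed in at about 14 s of the 48 s allowed: the post sits in the hook's pocket, the mould is square against both stops (front parallel to the clamp's rail within 0.02°), and the handle is released. The judge's result was not shown, and the brush, weight, cup and collar were not re-checked at the end.

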